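# Clear the stale rusks and brush out the larder canisters

### The job

Clear out the stale rusks: tip every one from the tray into the grey compost caddy and set the empty tray back upright in the middle of its cork mat. Brush out each canister that is there with the long brush, white first, then green, then blue, taking its tip right down to the floor and back up to the mouth at least twice in each, and hang the brush back upright in its pot. Slide every canister straight back until it stands flush against the front of the low spice cabinet, the face towards the robot, with no gap, and do not disturb the funnel or the spurtle.

Things in the scene. Friction and masses are not known exactly. Their poses are not given: they have to be found in the camera images.
- cabinet: low oak spice cabinet, fixed, 120 deep (x) x 400 wide (y) x 88 high; origin at the centre of its underside; its flat front face, towards the robot, is the plane x = -60 mm of its own frame; it may be turned a little
- pot: fixed square blue brush pot, 72 x 72 outside, 60 x 60 inside, 105 high, floor 6 thick; origin at the centre of its underside, z up
- brush: bottle brush, 90 g, 193 long; origin at the bristle tip, z along it to the handle end. From the tip: soft bristles 52 across up to 90 (they give way; only a 16 core is stiff), hub 44 across to 98, orange guard disc 76 across to 103, then square orange handle 16 x 16, flats along x and y, to 193. It starts upright in the pot, hung by the disc on the rim, tip 7 above the worktop
- bin: fixed grey compost caddy, open on top, 190 x 190 and 120 high, walls 6; origin at the centre of its underside
- mat: fixed cork mat 240 (x) x 200 (y), 3 thick; origin at the centre of its underside
- tray: aluminium pouring tray, 250 g, on the mat; origin under its base. Floor 5 thick, x -45 to 65; at the front (-x) a 12 degree ramp rises to the pouring lip at x -90, z 15; side walls 38 high, 108 wide over all. At the back a wooden grip board, 12 thick (x 53 to 65), 84 wide (y), upright to z 85: hold it across its thickness
- rusk1: stale rusk 1 in the tray, a hard brown chunk 30 x 26 x 20 high, 20 g, origin at the centre of its underside; may be absent
- rusk2: stale rusk 2 in the tray, a hard brown chunk 30 x 26 x 20 high, 20 g, origin at the centre of its underside; may be absent
- rusk3: stale rusk 3 in the tray, a hard brown chunk 30 x 26 x 20 high, 20 g, origin at the centre of its underside; may be absent
- rusk4: stale rusk 4 in the tray, a hard brown chunk 30 x 26 x 20 high, 20 g, origin at the centre of its underside; may be absent
- rusk5: stale rusk 5 in the tray, a hard brown chunk 30 x 26 x 20 high, 20 g, origin at the centre of its underside; may be absent
- can_white: open square storage canister, white plastic, 66 x 66 and 90 high, walls and floor 4 thick (inside 58 x 58, 86 deep), 350 g give or take a third, loose; origin at the centre of its underside, z up, x and y along its sides; slides over the worktop when pushed; may be absent
- can_green: open square storage canister, green plastic, 66 x 66 and 90 high, walls and floor 4 thick (inside 58 x 58, 86 deep), 350 g give or take a third, loose; origin at the centre of its underside, z up, x and y along its sides; slides over the worktop when pushed; may be absent
- can_blue: open square storage canister, blue plastic, 66 x 66 and 90 high, walls and floor 4 thick (inside 58 x 58, 86 deep), 350 g give or take a third, loose; origin at the centre of its underside, z up, x and y along its sides; slides over the worktop when pushed; may be absent
- funnel: bystander: grey silicone funnel, standing mouth down, 72 across, 85 high; origin at the centre of its underside
- spurtle: bystander: beech spurtle, a stick 18 thick and 245 long lying on the worktop along its x; origin under its middle
Things that resemble listed ones, but are neither listed nor needed, are in the scene too. What is shaped like the brush but purple or yellow is not meant.

How it is judged:
On the way, in this order (a step that is already met when the one before it is completed fails the run):
1. brush tip down by the floor of the white canister (x of brush in the frame of can_white between -0.029 and 0.029 m and y of brush in the frame of can_white between -0.029 and 0.029 m and z of brush in the frame of can_white between 0 and 0.024 m), for 0.05 s.
2. brush drawn up to the mouth of the white canister (x of brush in the frame of can_white between -0.029 and 0.029 m and y of brush in the frame of can_white between -0.029 and 0.029 m and z of brush in the frame of can_white between 0.06 and 0.115 m), for 0.05 s.
3. brush down to the floor of the white canister again (all of step 1), for 0.05 s.
4. brush tip down by the floor of the green canister (x of brush in the frame of can_green between -0.029 and 0.029 m and y of brush in the frame of can_green between -0.029 and 0.029 m and z of brush in the frame of can_green between 0 and 0.024 m), for 0.05 s.
5. brush drawn up to the mouth of the green canister (x of brush in the frame of can_green between -0.029 and 0.029 m and y of brush in the frame of can_green between -0.029 and 0.029 m and z of brush in the frame of can_green between 0.06 and 0.115 m), for 0.05 s.
6. brush down to the floor of the green canister again (all of step 4), for 0.05 s.
7. brush tip down by the floor of the blue canister (x of brush in the frame of can_blue between -0.029 and 0.029 m and y of brush in the frame of can_blue between -0.029 and 0.029 m and z of brush in the frame of can_blue between 0 and 0.024 m), for 0.05 s.
8. brush drawn up to the mouth of the blue canister (x of brush in the frame of can_blue between -0.029 and 0.029 m and y of brush in the frame of can_blue between -0.029 and 0.029 m and z of brush in the frame of can_blue between 0.06 and 0.115 m), for 0.05 s.
9. brush down to the floor of the blue canister again (all of step 7), for 0.05 s.
At the end, for the whole second after the job is handed in: Rusks all in the caddy; canisters upright, a side flat on the cabinet front (gap under 3.5 mm, turn under 0.05 rad, centre within 180 mm of its middle); brush hung upright in the pot (15 mm of its axis, tip under 13 mm high); tray upright on the mat (50 mm of its centre); all at rest (x of rusk1 in the frame of bin between -0.09 and 0.09 m and y of rusk1 in the frame of bin between -0.09 and 0.09 m and height (world z) of each of rusk1, rusk2, rusk3, rusk4, rusk5 below 0.11 m and linear speed of each of rusk1, rusk2, rusk3, rusk4, rusk5 below 0.05 m/s and x of rusk2 in the frame of bin between -0.09 and 0.09 m and y of rusk2 in the frame of bin between -0.09 and 0.09 m and x of rusk3 in the frame of bin between -0.09 and 0.09 m and y of rusk3 in the frame of bin between -0.09 and 0.09 m and x of rusk4 in the frame of bin between -0.09 and 0.09 m and y of rusk4 in the frame of bin between -0.09 and 0.09 m and x of rusk5 in the frame of bin between -0.09 and 0.09 m and y of rusk5 in the frame of bin between -0.09 and 0.09 m and x of can_white in the frame of cabinet between -0.0965 and -0.0905 m and y of can_white in the frame of cabinet between -0.18 and 0.18 m and angle between each of can_white, can_green, can_blue's own z axis and vertical below 0.05 rad and linear speed of each of can_white, can_green, can_blue, tray below 0.02 m/s and (angle between the x axis of can_white and the x axis of cabinet, either way round below 0.05 rad or angle between the y axis of can_white and the x axis of cabinet, either way round below 0.05 rad) and x of can_green in the frame of cabinet between -0.0965 and -0.0905 m and y of can_green in the frame of cabinet between -0.18 and 0.18 m and (angle between the x axis of can_green and the x axis of cabinet, either way round below 0.05 rad or angle between the y axis of can_green and the x axis of cabinet, either way round below 0.05 rad) and x of can_blue in the frame of cabinet between -0.0965 and -0.0905 m and y of can_blue in the frame of cabinet between -0.18 and 0.18 m and (angle between the x axis of can_blue and the x axis of cabinet, either way round below 0.05 rad or angle between the y axis of can_blue and the x axis of cabinet, either way round below 0.05 rad) and horizontal distance between brush and pot below 0.015 m and height (world z) of brush below 0.013 m and angle between brush's own z axis and vertical below 0.08 rad and horizontal distance between tray and mat below 0.05 m and angle between tray's own z axis and vertical below 0.06 rad and height (world z) of tray below 0.008 m); the robot touches nothing.
It fails at once if the funnel is moved by more than 30 mm or knocked over (distance of funnel from where it was at the start of the episode above 0.03 m or angle between funnel's own z axis and vertical above 0.5 rad).
It fails at once if the spurtle is moved by more than 30 mm or knocked over (distance of spurtle from where it was at the start of the episode above 0.03 m).
Of rusk1, rusk2, rusk3, rusk4, rusk5 only 3 to 5 are there at a start; the rules pass over those that are not, and their reading is None.
Of can_white, can_green, can_blue only 2 to 3 are there at a start; the rules pass over those that are not, and their reading is None.
At some moment in a run one of can_white, can_green, can_blue, tray may be knocked a few centimetres aside while the robot is not near it.
It also fails if it takes over 210 s, if anything falls off the work surface, if the arm or the gripper's body presses on something with over 40 N, if the wrist force passes 120 N, or if a joint passes its speed limit or range.

### The arm

A 6-joint arm with a two-finger parallel gripper is mounted at the origin on the work surface. World frame = base frame: x ahead of the robot, y to its left, z up, the work surface at z = 0. Lengths are in m, angles in rad, forces in N, time in s.
With the tool pointing down it reaches from about 0.275 to 0.825 m from the base axis. Payload 4.9 kg.
Tool frame: the origin (TCP) lies midway between the tips of the shut fingers; the grasp point (between the pads) lies 19 mm behind it (grip_point_offset is the distance from the TCP to the grasp point, in m); z points along the fingers, x is the direction in which the jaws open and shut, and the axes are right-handed (so a half turn about z gives the same grasp; the last joint's range is limited). The gripper opens to 85 mm and grips with 20 to 120 N. Pads are 22 mm wide; open, the fingers measure 114 mm over their backs; the gripper's body (76 mm by 85 mm) begins 54 mm behind the grasp point. The pads swing forward as they close: fully open they stand 13 mm farther back than shut.
Start: joints at [-1.325, 0.326, -0.193, 1.052, 0, 1.437], TCP at [0.204, -0.511, 0.231] pointing down, gripper open.
Joint ranges: [-2.65, 2.65], [-0.97, 1.79], [-1.3, 1.35], [-1.93, 2.1], [-1.47, 1.37], [-3.14, 3.14]. Speed limits (rad/s): [2.57, 2.57, 3.14, 3.14, 3.14, 3.14].

### API

Orientations are given as a rotation vector (axis times angle).
In Python, from cell import * gives the robot as it stands. Calls block until the motion is done:
- movep(position, orientation): joint-space move of the TCP to a pose.
- move_l(position, velocity=0.15, rot=None, until_force=None): straight line of the TCP; rot=None keeps the orientation; velocity is the mean speed in m/s. With until_force (N) it stops when the force on the tool has changed by that much, and returns True; else False.
- set_joints(angles): joint-space move.
- let_go() and grab(newtons=None): open the fingers fully, or close them until they stop; newtons is the grip in N (None keeps the last).
- sleep(seconds).
- ik(position, orientation): joint angles nearest the present ones, or None.
- get_state(): the state.
- grab_frame(name): name is "scene" or "top"; returns a dict with "img" (400x640x3 uint8, red, green, blue), "fx", "fy", "cx", "cy" (pixels), "k1" (the pictures are not rectified: a ray, as slopes to the right and down, at radius r is drawn at 1 + k1 r^2 times it, then the intrinsics apply), "cam_to_world" (4x4, takes a point from camera to world coordinates). Camera axes: x right, y down, z forward; pixel columns grow to the right and rows downward; lengths in m; the calibration is good to about 2 mm. A picture is of the moment at which its call begins. There is no depth.
A pose or a line that the arm cannot do raises MotionError and nothing moves.
- sign_off(): hands the job in, once; it reports no verdict.
Trained networks look in the newest picture that a camera, given by its name, has taken for a name from the list of things; names that differ only in an ending like _2 or _b are one class to them, and where a whole thing is asked for, a point or a joint stands for the part that bears it (a point fixed in the world has none). Each returns a list of dicts, best first, with "score" (0 to 1); they miss things now and then, are a little off and sometimes report something else, mostly with a low value. They report only what shows in the picture. A call takes as long as a camera call. They do not tell look-alikes from the thing itself.
- spot_in(camera, name): "centre" ([column, row] in pixels, amid what is visible of it).
- silhouettes(camera, name): "mask" (400x640 bool, what is visible of it) and "centre" ([column, row] in pixels, amid what is visible of it).
- tip_of(camera, name): "centre" ([column, row] in pixels: a listed point, or the origin of a listed thing).
The state is a dict: "clock": time; "q": joint angles; "joint_velocities": joint speeds; "tau": joint torques, N m; "position": TCP position; "eef_rot": TCP orientation; "contact_force": force on the tool from outside, world axes, zero at the start; "wrist_torque": the same for the moment, N m; "finger_gap": opening from 0.0 (shut) to 1.0 (fully open).
Only numpy, scipy, OpenCV 4.12 (cv2) and the standard library are available. Lean on these libraries where they do the work, as an engineer would, in place of code of your own. Each camera call takes 0.05 s, during which the arm holds its last target.

## Working session

There is one attempt and no reset: what is moved stays moved. The work goes in short steps, each a Python script; the robot and the scene stay as the last script left them, time stands still between calls to the robot, and variables do not carry over. Pictures are saved under pics/ and viewed, and the job is handed in when it is done.

```bash
ls; mkdir -p pics; python3 - <<'E'
from cell import *
import cv2
for n in("scene","top"):
    f=grab_frame(n); cv2.imwrite(f"pics/{n}0.png",f["img"][:,:,::-1])
    print(n,{k:v for k,v in f.items() if k!="img"})
print(get_state())
E
```

```text
pics
scene {'fx': 510.27011187025954, 'fy': 510.27011187025954, 'cx': 323.9297744724012, 'cy': 204.91141087016197, 'k1': -0.13959112984899041, 'cam_to_world': array([[ 0.40678644,  0.77316528, -0.48655959,  1.39489078],
       [ 0.91344489, -0.35123411,  0.20555544, -0.45498488],
       [-0.01196799, -0.52806254, -0.84912115,  1.51859658],
       [ 0.        ,  0.        ,  0.        ,  1.        ]])}
top {'fx': 446.81102414181896, 'fy': 446.81102414181896, 'cx': 312.40044387065404, 'cy': 198.1460833248759, 'k1': -0.08361691047089687, 'cam_to_world': array([[ 5.26492373e-03, -9.82869986e-01,  1.84225058e-01,
         3.11576790e-01],
       [-9.99984791e-01, -5.47740286e-03, -6.44490018e-04,
        -6.16422251e-02],
       [ 1.64252475e-03, -1.84218863e-01, -9.82883875e-01,
         1.27712812e+00],
       [ 0.00000000e+00,  0.00000000e+00,  0.00000000e+00,
         1.00000000e+00]])}
{'clock': 0.1, 'q': array([-1.32522053e+00,  3.26847548e-01, -1.93468420e-01,  1.05194549e+00,
        8.03090952e-06,  1.43659506e+00]), 'joint_velocities': array([-2.51225793e-06, -7.36371293e-04,  2.42548059e-03,  5.00174881e-04,
       -3.51259071e-04, -1.21962136e-03]), 'tau': array([ 7.87369136e-04, -4.44239295e+01,  2.63038605e+01,  7.86954188e-03,
       -1.33700646e-04, -1.46234760e-05]), 'position': array([ 0.20378505, -0.5103289 ,  0.23059807]), 'eef_rot': array([-2.59999354e+00,  1.76166438e+00,  1.70646445e-03]), 'contact_force': array([-0.6362299 ,  0.19923861, -0.36388223]), 'wrist_torque': array([-0.03073017,  0.03036228, -0.00037675]), 'finger_gap': 0.9977040173141974}
```

View pics/scene0.png

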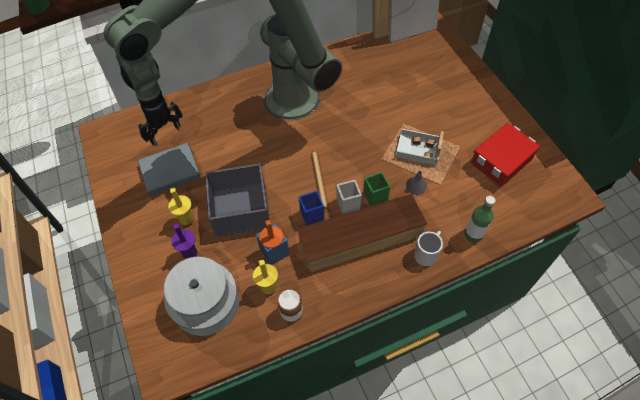

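View pics/top0.png

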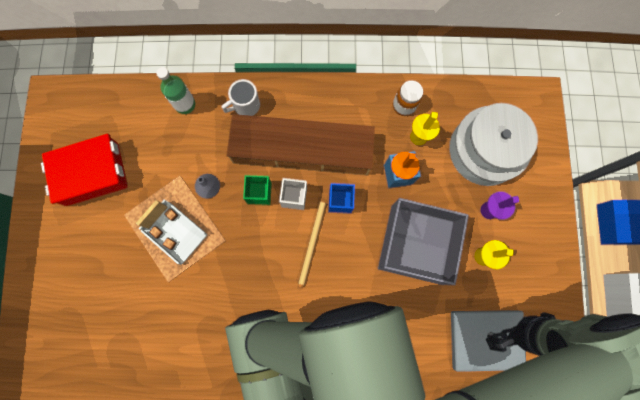

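```bash
cat > h.py <<'E'
from cell import *
import numpy as np, cv2
from scipy.spatial.transform import Rotation as R
def px2w(f,p,z):
    K=np.array([[f["fx"],0,f["cx"]],[0,f["fy"],f["cy"]],[0,0,1]])
    u=cv2.undistortPoints(np.array(p,float).reshape(-1,1,2),K,np.array([f["k1"],0,0,0.]))[:,0]
    T=f["cam_to_world"]; d=np.c_[u,np.ones(len(u))]@T[:3,:3].T; o=T[:3,3]
    return o+d*((np.broadcast_to(z,len(u))-o[2])/d[:,2])[:,None]
def w2px(f,P):
    K=np.array([[f["fx"],0,f["cx"]],[0,f["fy"],f["cy"]],[0,0,1]])
    T=np.linalg.inv(f["cam_to_world"])
    return cv2.projectPoints(np.array(P,float).reshape(-1,1,3),cv2.Rodrigues(T[:3,:3])[0],T[:3,3],K,np.array([f["k1"],0,0,0.]))[0][:,0]
def crop(f,x0,y0,x1,y1,s,name):
    c=f["img"][y0:y1,x0:x1,::-1]; cv2.imwrite("pics/"+name,cv2.resize(c,None,fx=s,fy=s,interpolation=cv2.INTER_CUBIC))
E
python3 - <<'E'
from h import *
f=grab_frame("top"); np.save("top0.npy",f,allow_pickle=True)
g=grab_frame("scene"); np.save("scene0.npy",g,allow_pickle=True)
crop(f,120,160,280,280,5,"c1.png"); crop(f,220,100,380,220,5,"c2.png"); crop(f,370,120,530,240,5,"c3.png")
crop(g,370,100,490,190,6,"c4.png"); crop(g,220,160,380,280,5,"c5.png")
for n in ["cabinet","pot","brush","bin","mat","tray","rusk1","can_white","can_green","can_blue","funnel","spurtle"]:
    for c in("top","scene"):
        print(n,c,[(np.round(d["centre"],1).tolist(),round(d["score"],2)) for d in spot_in(c,n)][:6])
E
```

```text
cabinet top [([301.6, 146.9], 0.57)]
cabinet scene [([355.3, 229.7], 0.63)]
pot top [([391.5, 180.6], 0.66)]
pot scene [([273.3, 251.2], 0.62)]
brush top [([490.1, 253.4], 0.97), ([405.6, 166.4], 0.86), ([496.1, 208.2], 0.68), ([420.5, 126.5], 0.64)]
brush scene [([183.9, 243.4], 0.98), ([270.5, 236.8], 0.87), ([267.6, 276.0], 0.87), ([182.1, 206.5], 0.55)]
bin top [([421.5, 242.4], 0.81)]
bin scene [([235.0, 201.6], 0.95)]
mat top [([183.8, 214.7], 0.76)]
mat scene [([426.0, 162.7], 0.62), ([234.4, 199.7], 0.37)]
tray top [([171.9, 226.5], 0.64)]
tray scene [([417.8, 147.9], 0.91)]
rusk1 top [([154.8, 231.6], 0.43), ([166.7, 213.6], 0.4)]
rusk1 scene [([270.9, 235.4], 0.74), ([415.6, 142.7], 0.45)]
can_white top [([291.8, 194.1], 0.83)]
can_white scene [([346.9, 195.3], 0.8)]
can_green top [([255.4, 188.8], 0.73)]
can_green scene [([376.1, 186.4], 0.7), ([234.6, 201.6], 0.45)]
can_blue top [([342.2, 196.4], 0.96)]
can_blue scene [([308.5, 206.2], 0.84), ([416.8, 140.0], 0.67), ([347.6, 196.1], 0.54)]
funnel top [([206.7, 183.0], 0.77)]
funnel scene []
spurtle top [([309.9, 244.3], 0.55)]
spurtle scene [([319.9, 178.8], 0.52)]
```

View pics/c1.png

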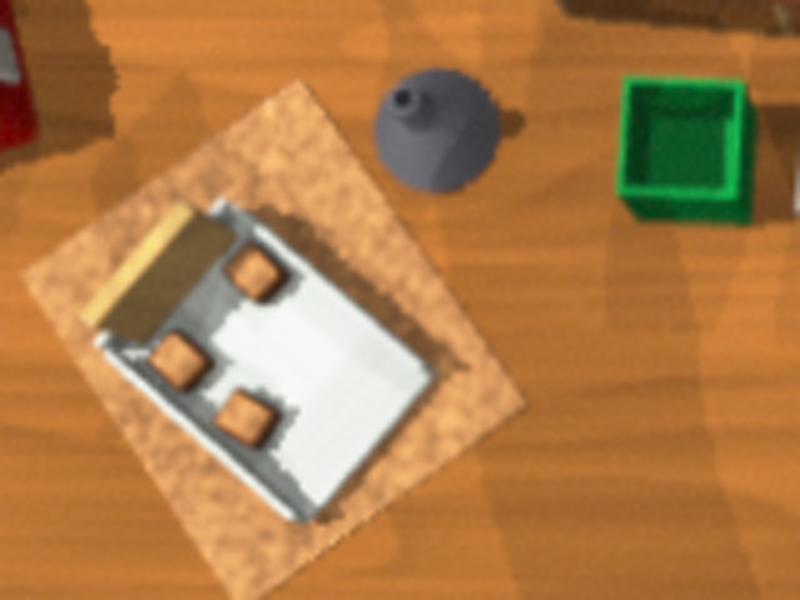

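View pics/c2.png

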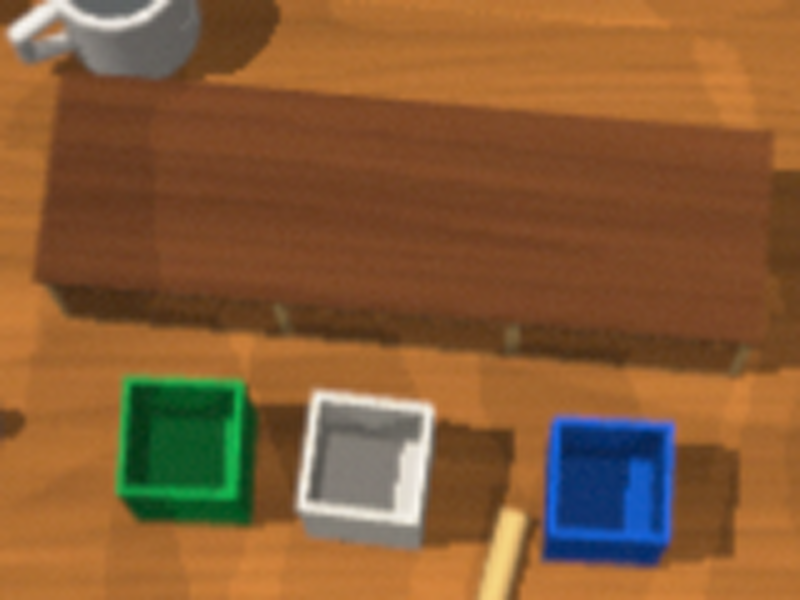

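View pics/c3.png

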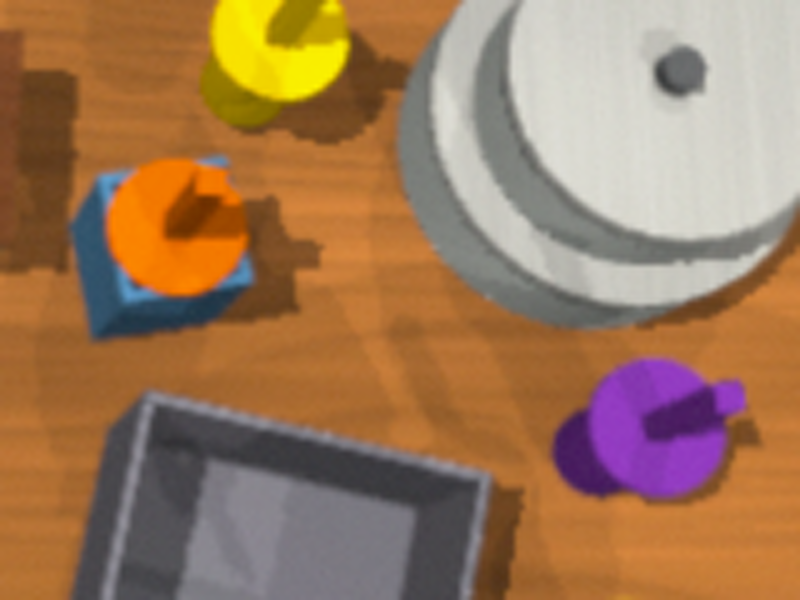

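View pics/c4.png

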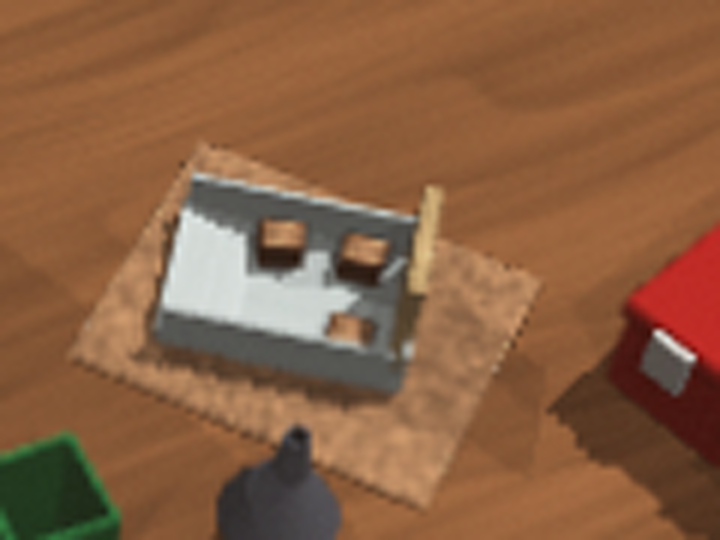

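View pics/c5.png

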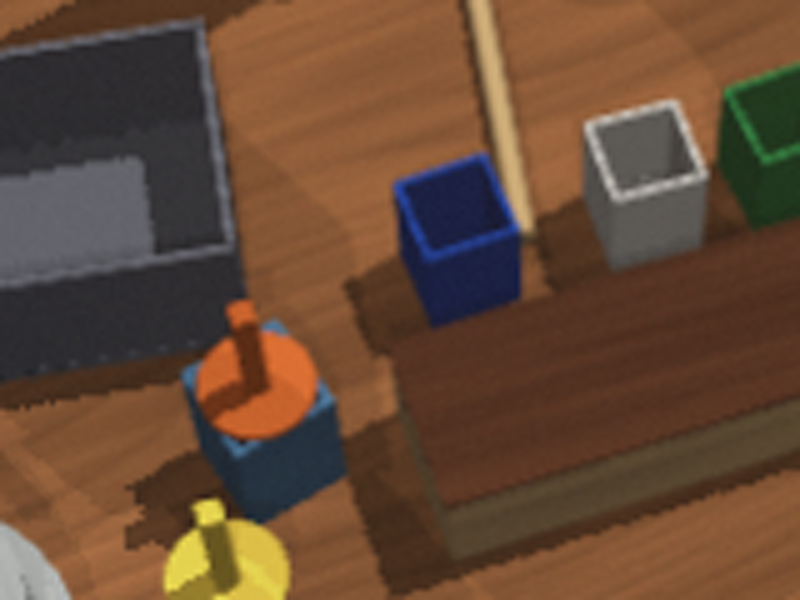

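```bash
python3 - <<'E'
from h import *
f=np.load("top0.npy",allow_pickle=True).item(); g=np.load("scene0.npy",allow_pickle=True).item()
def C(o,pts,s=5): return (np.array(pts,float)+.5)/s-.5+np.array(o)
def q(name,fr,o,pts,z,s=5):
    P=px2w(fr,C(o,pts,s),z)[:,:2]; c=P.mean(0)
    print(name,"c",c.round(4),"sides",[np.linalg.norm(P[i]-P[i-1]).round(3) for i in range(len(P))],"ang",[np.degrees(np.arctan2(*(P[i]-P[i-1])[::-1])).round(1) for i in range(len(P))])
o=(220,100)
q("green",f,o,[(122,378),(245,378),(238,500),(115,495)],.09)
q("white",f,o,[(312,390),(435,403),(420,518),(297,510)],.09)
q("blue",f,o,[(553,418),(675,423),(665,540),(545,535)],.09)
q("cab",f,o,[(62,77),(772,132),(765,337),(35,280)],.088)
o=(120,160)
q("mat",f,o,[(300,80),(525,403),(240,605),(22,272)],.003)
q("board",f,o,[(180,203),(193,212),(97,328),(82,322)],.085)
q("lip",f,o,[(432,375),(305,521)],.036)
o=(370,120)
q("bin",f,o,[(150,393),(490,475)],.12)
f2=C((370,120),[(180,227)])
print("disc top", px2w(f,f2,.110))
print("handle top top", px2w(f,C((370,120),[(212,181)]),.200))
q("pot rim (far,r)",f,o,[(227,158),(252,285),(122,305),(100,178)],.105)
# scene views
o=(220,160)
q("S blue",g,o,[(487,155),(520,232),(435,257),(395,188)],.09)
q("S white",g,o,[(677,102),(707,180),(620,198),(585,123)],.09)
print("S disc",px2w(g,C(o,[(257,385)]),.110)," htop",px2w(g,C(o,[(240,310)]),.200))
q("S pot",g,o,[(275,323),(338,397)],.105)
print("funnel",px2w(f,C((120,160),[(405,97)]),.085),px2w(f,C((120,160),[(437,140)]),.03))
print("spurtle",px2w(f,[(320,204),(302,285)],.009))
o=(370,100)
q("S board",g,o,[(440,188),(425,187),(412,292),(426,293)],.085,6)
q("S mat",g,o,[(205,143),(540,280),(423,507),(72,355)],.003,6)
E
python3 - <<'E'
import sys; sys.path.insert(0,'.')
from h import *
f=np.load("top0.npy",allow_pickle=True).item()
crop(f,370,190,490,290,6,"c6.png")
E
```

```text
green c [0.5638 0.0922] sides [np.float64(0.065), np.float64(0.067), np.float64(0.068), np.float64(0.067)] ang [np.float64(-1.4), np.float64(-89.7), np.float64(178.2), np.float64(88.0)]
white c [ 0.5546 -0.0091] sides [np.float64(0.067), np.float64(0.068), np.float64(0.064), np.float64(0.067)] ang [np.float64(-5.9), np.float64(-95.9), np.float64(173.2), np.float64(86.5)]
blue c [ 0.5422 -0.1412] sides [np.float64(0.065), np.float64(0.066), np.float64(0.065), np.float64(0.065)] ang [np.float64(-3.9), np.float64(-92.1), np.float64(174.5), np.float64(87.9)]
cab c [ 0.6971 -0.0301] sides [np.float64(0.119), np.float64(0.401), np.float64(0.119), np.float64(0.404)] ang [np.float64(-4.8), np.float64(-94.4), np.float64(176.8), np.float64(85.7)]
mat c [0.4632 0.3382] sides [np.float64(0.196), np.float64(0.236), np.float64(0.197), np.float64(0.237)] ang [np.float64(-53.9), np.float64(-143.2), np.float64(126.2), np.float64(36.7)]
board c [0.4918 0.388 ] sides [np.float64(0.083), np.float64(0.009), np.float64(0.081), np.float64(0.009)] ang [np.float64(-37.1), np.float64(-123.1), np.float64(142.7
[... 977 characters left out ...]
 [[ 0.62331085 -0.31319941  0.2       ]]
S pot c [ 0.6191 -0.2775] sides [np.float64(0.068), np.float64(0.068)] ang [np.float64(-165.7), np.float64(14.3)]
funnel [[0.58688443 0.24535735 0.085     ]] [[0.57438656 0.23966132 0.03      ]]
spurtle [[ 0.53223119 -0.08445596  0.009     ]
 [ 0.30215145 -0.03470839  0.009     ]]
S board c [0.4932 0.3902] sides [np.float64(0.084), np.float64(0.009), np.float64(0.083), np.float64(0.008)] ang [np.float64(142.8), np.float64(-118.8), np.float64(-36.7), np.float64(60.8)]
S mat c [0.4656 0.3386] sides [np.float64(0.198), np.float64(0.234), np.float64(0.199), np.float64(0.235)] ang [np.float64(126.4), np.float64(36.9), np.float64(-53.2), np.float64(-143.3)]
```

View pics/c6.png

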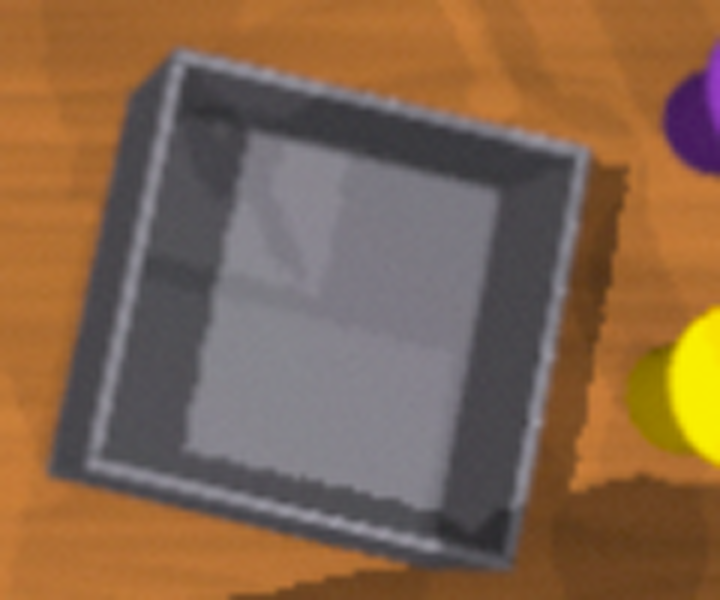

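```bash
cat >> h.py <<'E'
def Rtool(h,s=1,tilt=0):
    """tool pointing down, jaws along heading h (rad); tilt lifts heading end"""
    R0=np.array([[s,0,0],[0,-s,0],[0,0,-1.]])
    return R.from_euler('z',h)*R.from_euler('y',-tilt)*R.from_matrix(R0)
GRIP=np.array([.059,0,.044]) # TCP in tray frame
LIP=np.array([-.09,0,.015])
def traypose(L,h,s,tilt):
    Rt=R.from_euler('z',h)*R.from_euler('y',-tilt)
    return np.array(L)+Rt.apply(GRIP-LIP), Rtool(h,s,tilt).as_rotvec()
E
python3 - <<'E'
from h import *
f=np.load("top0.npy",allow_pickle=True).item()
o=np.array((370,190))
P=px2w(f,(np.array([(178,50),(590,152),(512,562),(85,468)])+.5)/6-.5+o,.12)
print(P.round(3),P.mean(0))
B=P.mean(0)
h0=np.radians(53)
for s in(1,-1):
    for z in(.046,.25): print("grasp",s,z,ik([.4925,.389,z],Rtool(h0,s).as_rotvec()))
    for h in(-60,-40,-20,0,20):
        hr=np.radians(h)
        L=B.copy(); L[2]=.17; L[:2]+=0.02*np.array([np.cos(hr),np.sin(hr)])
        r=[]
        for t in(0,30,60,75,85):
            p,o_=traypose(L,hr,s,np.radians(t)); q=ik(p,o_); r.append(None if q is None else q.round(2).tolist())
        print(s,h,r)
crop(f,395,145,425,170,20,"c7.png")
E
```

```text
[[ 0.53  -0.292  0.12 ]
 [ 0.486 -0.474  0.12 ]
 [ 0.308 -0.431  0.12 ]
 [ 0.348 -0.247  0.12 ]] [ 0.41784339 -0.36085881  0.12      ]
grasp 1 0.046 [ 0.55097649  0.63498555 -0.20223652  0.73357426  0.          1.19674832]
grasp 1 0.25 [0.55097649 0.4627269  0.06176568 1.16983511 0.         1.19674832]
1 -60 [[-0.89, 0.66, 0.27, 1.18, 0.0, 1.72], [-0.84, 0.21, -0.4, 0.45, -0.1, 1.75], [-0.74, -0.03, -1.0, -0.43, -0.27, 1.73], [-0.67, 0.11, -1.29, -1.12, -0.36, 1.67], None]
1 -40 [[-0.81, 0.68, 0.3, 1.19, 0.0, 1.46], [-0.85, 0.21, -0.4, 0.44, 0.08, 1.44], [-0.93, -0.06, -1.04, -0.44, 0.2, 1.45], None, None]
1 -20 [[-0.73, 0.66, 0.26, 1.18, 0.0, 1.19], [-0.86, 0.22, -0.38, 0.51, 0.25, 1.12], [-1.09, -0.03, -0.96, -0.27, 0.63, 1.14], [-1.24, 0.08, -1.25, -0.92, 0.85, 1.26], None]
1 0 [[-0.66, 0.61, 0.18, 1.14, 0.0, 0.91], [-0.87, 0.24, -0.34, 0.64, 0.39, 0.77], [-1.19, 0.07, -0.77, 0.15, 0.93, 0.68], [-1.35, 0.13, -0.96, -0.2, 1.23, 0.71], None]
1 20 [[-0.6, 0.54, 0.05, 1.09, 0.0, 0.62], [-0.88, 0.28, -0.27, 0.83, 0.49, 0.39], [-1.22, 0.27, -0.46, 0.83, 1.05, 0.01], [-1.36, 0.45, -0.43,
[... 414 characters left out ...]
e]
-1 -40 [[-0.81, 0.68, 0.3, 1.19, 0.0, -1.68], [-0.85, 0.21, -0.4, 0.44, 0.08, -1.7], [-0.93, -0.06, -1.04, -0.44, 0.2, -1.69], None, None]
-1 -20 [[-0.73, 0.66, 0.26, 1.18, 0.0, -1.95], [-0.86, 0.22, -0.38, 0.51, 0.25, -2.02], [-1.09, -0.03, -0.96, -0.27, 0.63, -2.0], [-1.24, 0.08, -1.25, -0.92, 0.85, -1.88], None]
-1 0 [[-0.66, 0.61, 0.18, 1.14, 0.0, -2.23], [-0.87, 0.24, -0.34, 0.64, 0.39, -2.37], [-1.19, 0.07, -0.77, 0.15, 0.93, -2.46], [-1.35, 0.13, -0.96, -0.2, 1.23, -2.43], None]
-1 20 [[-0.6, 0.54, 0.05, 1.09, 0.0, -2.52], [-0.88, 0.28, -0.27, 0.83, 0.49, -2.75], [-1.22, 0.27, -0.46, 0.83, 1.05, -3.13], [-1.36, 0.45, -0.43, 1.17, 1.27, 2.64], [-1.44, 0.69, -0.36, 1.71, 1.34, 1.95]]
```

View pics/c7.png

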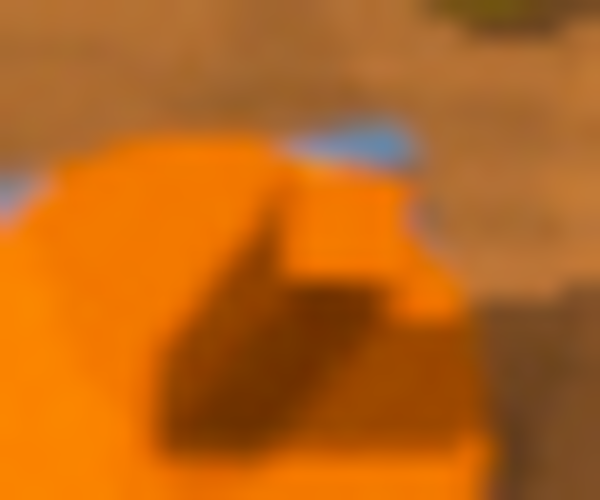

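```bash
python3 - <<'E'
from h import *
h=np.radians(53); r=Rtool(h).as_rotvec()
p=get_state()["position"]; move_l([p[0],p[1],.34])
movep([.4925,.389,.30],r)
f=grab_frame("top"); crop(f,120,160,280,280,5,"d1.png")
g=grab_frame("scene"); crop(g,370,60,490,150,6,"d2.png")
print(get_state()["clock"],get_state()["position"])
E
```

```text
5.675 [0.49296513 0.38838119 0.30002632]
```

View pics/d1.png

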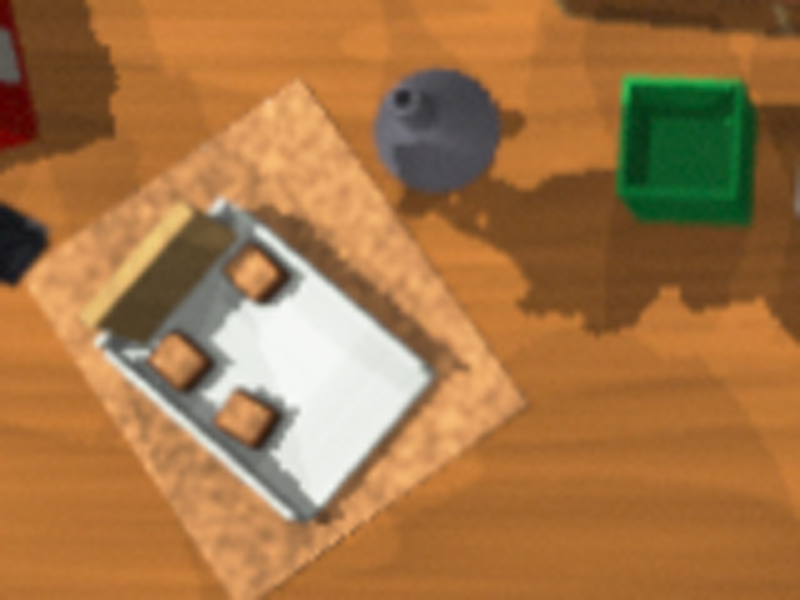

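```bash
python3 - <<'E'
from h import *
f=np.load("top0.npy",allow_pickle=True).item()
print(w2px(f,[[.493,.388,.3]]))
move_l([.4925,.389,.047],.12,until_force=15); print(get_state()["position"],get_state()["contact_force"])
grab(90); print(get_state()["finger_gap"],get_state()["contact_force"],get_state()["position"])
g=grab_frame("scene"); crop(g,370,80,490,170,6,"d2.png")
E
```

```text
[[113.37718842 197.8044801 ]]
[0.49286929 0.38926233 0.04758669] [0.55850395 0.74842027 0.89697888]
0.12660130121631727 [0.18600428 0.50238643 0.76491441] [0.49274088 0.38922118 0.04719073]
```

View pics/d2.png

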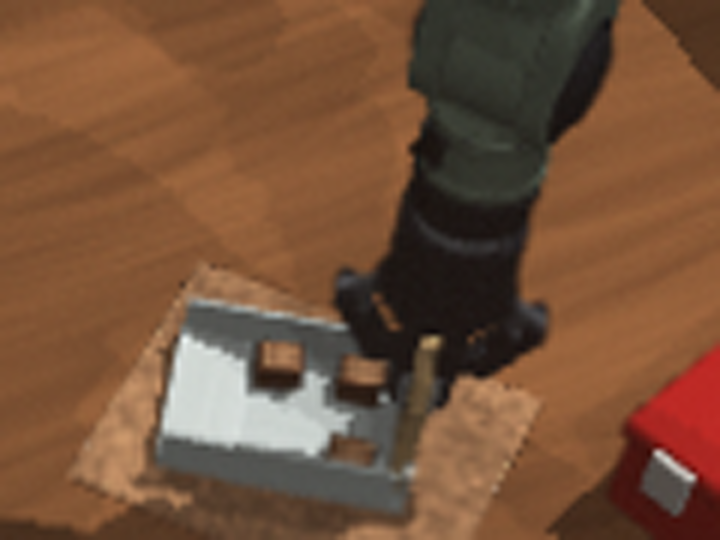

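```bash
python3 - <<'E'
from h import *
B=np.array([.418,-.361,0])
move_l([.4925,.389,.30],.15)
hr=np.radians(5)
L=B+[.035*np.cos(hr),.035*np.sin(hr),.20]
p,o=traypose(L,hr,1,0); p[2]=max(p[2],.28)
movep(p,o); print(get_state()["position"],p,get_state()["clock"],get_state()["finger_gap"])
L[2]=.175
for t in (30,60,75,80):
    p,o=traypose(L,hr,1,np.radians(t)); q=ik(p,o); print(t,q)
g=grab_frame("scene"); cv2.imwrite("pics/e1.png",g["img"][:,:,::-1])
E
```

```text
[ 0.6018878  -0.34382361  0.2801339 ] [ 0.60129982 -0.34496334  0.28      ] 13.1083 0.12540707607691984
30 [-0.8493439   0.26027343 -0.29426243  0.68664729  0.41454898  0.70410784]
60 [-1.16865453  0.11451519 -0.69208579  0.27184377  0.96746012  0.57737498]
75 [-1.32645859  0.16671054 -0.85355911  0.02211115  1.26642296  0.54913623]
80 [-1.37235122  0.20680234 -0.90719355 -0.10483295  1.36416485  0.57137021]
```

View pics/e1.png

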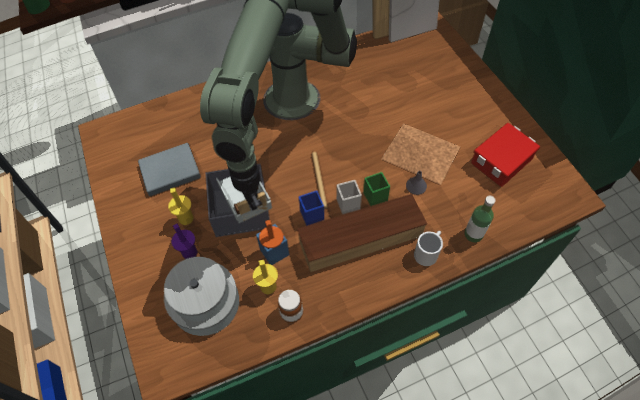

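```bash
python3 - <<'E'
from h import *
B=np.array([.418,-.361,0]); hr=np.radians(5)
L=B+[.035*np.cos(hr),.035*np.sin(hr),.175]
for t in (20,30,40,50,60,70,77):
    L2=L.copy(); 
    if t==20: L2[2]=.20
    p,o=traypose(L2,hr,1,np.radians(t)); movep(p,o)
sleep(.3)
p=get_state()["position"].copy()
move_l(p+[0,0,.02],.3); move_l(p,.4); sleep(.3)
print(get_state()["clock"],get_state()["finger_gap"])
g=grab_frame("scene"); crop(g,160,120,320,240,5,"e2.png")
f=grab_frame("top"); crop(f,340,170,500,290,5,"e3.png")
E
```

```text
16.5333 0.1289442879088066
```

View pics/e2.png

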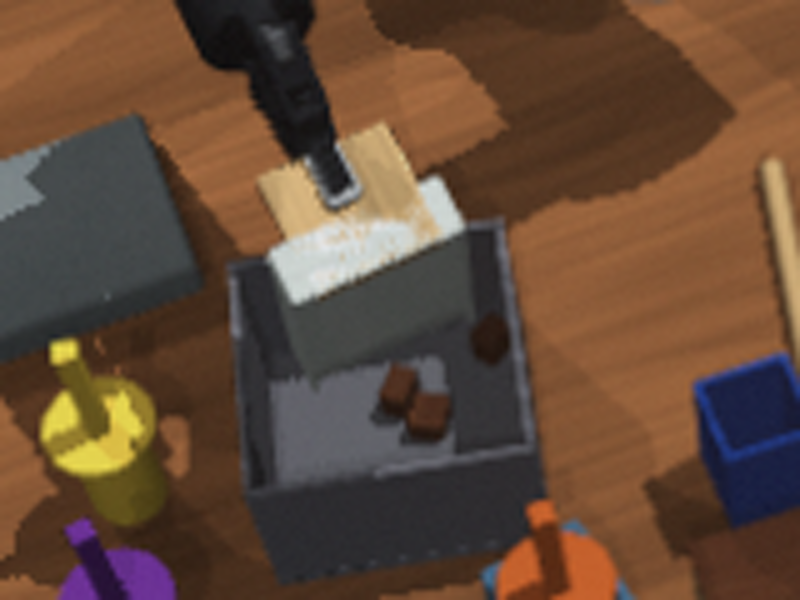

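View pics/e3.png

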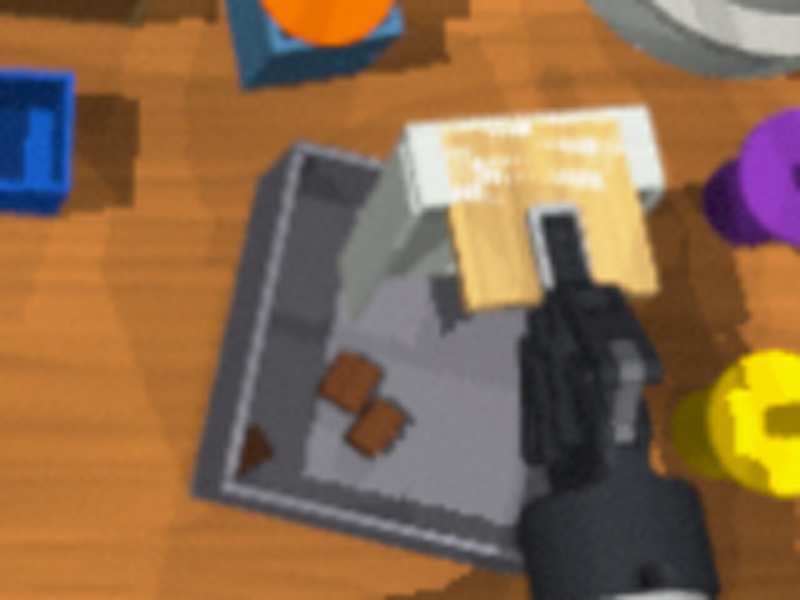

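```bash
python3 - <<'E'
from h import *
B=np.array([.418,-.361,0]); hr=np.radians(5)
L=B+[.035*np.cos(hr),.035*np.sin(hr),.175]
for t in (60,40,20,0):
    L2=L.copy(); 
    if t<=20: L2[2]=.20
    if t==0: L2[2]=.25
    p,o=traypose(L2,hr,1,np.radians(t)); movep(p,o)
h=np.radians(53); o=Rtool(h).as_rotvec()
movep([.497,.387,.30],o)
move_l([.497,.387,.06],.12)
print(move_l([.497,.387,.0455],.04,until_force=8),get_state()["position"],get_state()["contact_force"])
let_go(); p=get_state()["position"]; move_l([p[0],p[1],.30])
print(get_state()["clock"])
movep([.45,-.1,.38],Rtool(np.radians(0)).as_rotvec())
g=grab_frame("scene"); crop(g,160,90,480,290,2.5,"e4.png")
f=grab_frame("top"); crop(f,120,120,520,290,2,"e5.png")
crop(f,385,190,465,290,6,"e6.png")
E
```

```text
True [0.49766845 0.38742988 0.04719125] [0.10658058 0.67632724 4.13175494]
26.1083
```

View pics/e4.png

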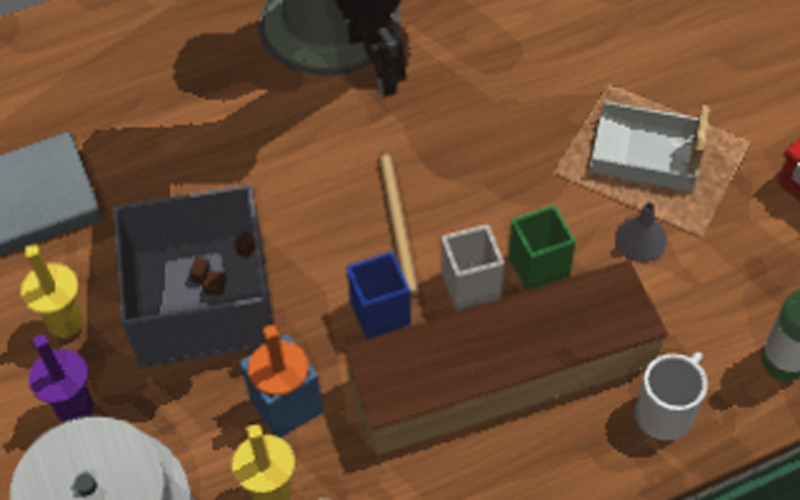

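View pics/e5.png

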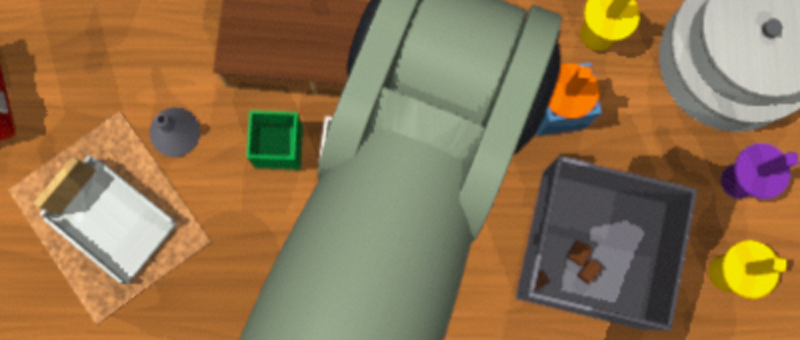

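View pics/e6.png

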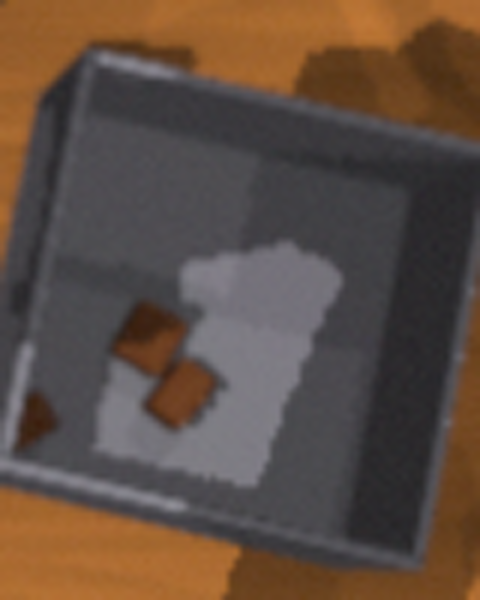

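```bash
python3 - <<'E'
from h import *
r=Rtool(np.radians(87)).as_rotvec()
bx,by=.6232,-.3132
print(ik([bx,by,.146],r), ik([bx,by,.33],r))
movep([bx,by,.33],r)
move_l([bx,by,.146],.12,until_force=8); print(get_state()["position"],get_state()["contact_force"])
grab(80); s=get_state(); print(s["finger_gap"],s["position"],s["contact_force"])
f=grab_frame("top"); crop(f,360,100,480,190,6,"g1.png")
g=grab_frame("scene"); crop(g,210,160,330,260,6,"g2.png")
E
```

```text
[-0.57141961  0.65943704  0.12846635  1.03982565  0.         -0.51905974] [-0.57141961  0.59961428  0.48664156  1.45782361  0.         -0.51905974]
[ 0.62368954 -0.31350491  0.14691998] [-0.51673806  0.07129734 -0.87344621]
0.17889195853369436 [ 0.62331102 -0.31327353  0.14622297] [-0.41413696 -0.33156795  0.94253843]
```

View pics/g2.png

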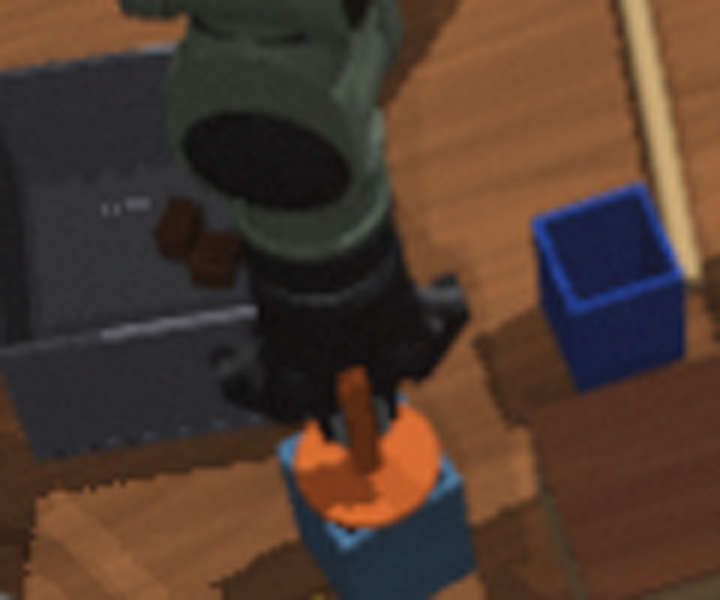

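```bash
python3 - <<'E'
from h import *
p=get_state()["position"]
move_l([p[0],p[1],.30],.12)
r=Rtool(np.radians(87)).as_rotvec()
movep([.5552,-.0085,.30],r)
print(get_state()["position"],get_state()["finger_gap"])
g=grab_frame("scene"); np.save("s1.npy",g,allow_pickle=True); crop(g,270,100,430,220,5,"g3.png")
f=grab_frame("top"); np.save("t1.npy",f,allow_pickle=True); crop(f,220,100,380,220,5,"g4.png")
E
```

```text
[ 0.55586152 -0.00945561  0.30001182] 0.1766462045051698
```

View pics/g3.png

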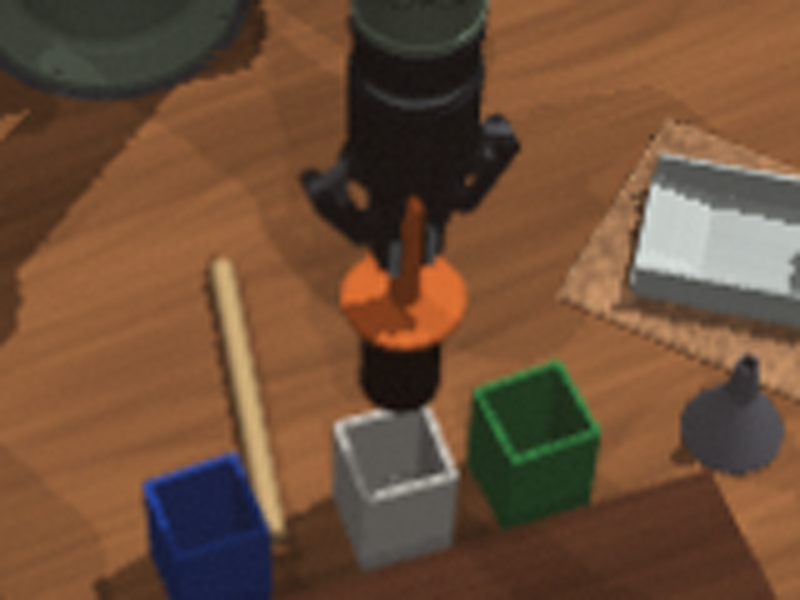

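View pics/g4.png

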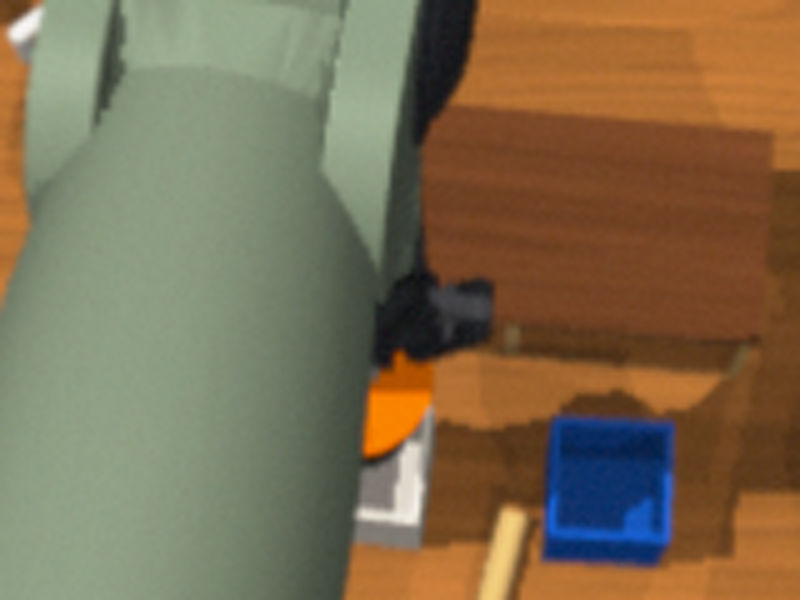

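```bash
python3 - <<'E'
from h import *
g=np.load("s1.npy",allow_pickle=True).item()
C=lambda p:(np.array(p,float)+.5)/5-.5+np.array((270,100))
print("disc",px2w(g,C([(403,296)]),.264)," htop",px2w(g,C([(412,207)]),.354))
print("white rim",px2w(g,C([(457,475),(335,425)]),.09).mean(0))
for n,pts in dict(green=[(558,362),(598,432),(516,462),(472,394)]).items(): print(n,px2w(g,C(pts),.09).mean(0))
E
```

```text
disc [[ 0.55704043 -0.00999328  0.264     ]]  htop [[ 0.56066106 -0.0089788   0.354     ]]
white rim [ 0.55528711 -0.00861342  0.09      ]
green [0.56695451 0.09139716 0.09      ]
```

```bash
cat >> h.py <<'E'
def brush(x,y,lo=.1505,hi=.226,n=3):
    move_l([x,y,.30],.2)
    for i in range(n):
        hit=move_l([x,y,lo],.12,until_force=25); s=get_state(); print(hit,s["position"].round(4),s["contact_force"].round(1),round(s["clock"],1))
        sleep(.15)
        move_l([x,y,hi if i<n-1 else .30],.12); sleep(.15)
E
python3 - <<'E'
from h import *
brush(.5552,-.0088)
g=grab_frame("scene"); crop(g,270,100,430,220,5,"g5.png")
E
```

```text
False [ 0.5558 -0.0089  0.1513] [ 0.5  0.7 -1.2] 36.3
False [ 0.5556 -0.0089  0.151 ] [-0.   0.4 -1.2] 38.2
False [ 0.5557 -0.0089  0.151 ] [-0.  -0.1 -0.7] 40.0
```

View pics/g5.png

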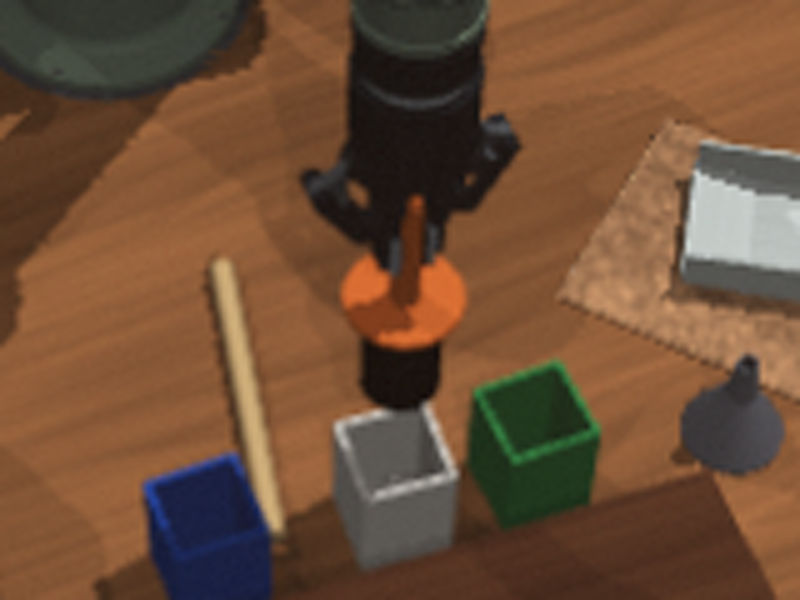

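```bash
python3 - <<'E'
from h import *
brush(.565,.0918,n=3)
g=grab_frame("scene"); crop(g,270,100,430,220,5,"g6.png")
f=grab_frame("top"); crop(f,220,100,380,220,5,"g7.png")
E
```

```text
False [0.5656 0.0918 0.1513] [-0.6  0.2 -0.3] 43.8
False [0.5655 0.0918 0.151 ] [ 0.5 -0.2 -0.2] 45.7
False [0.5654 0.0918 0.151 ] [ 0.7  0.9 -1.7] 47.5
```

View pics/g6.png

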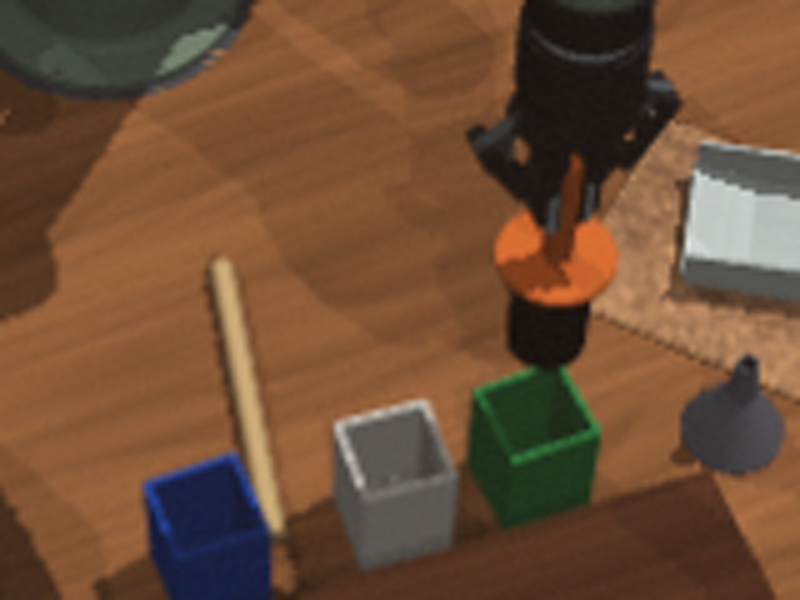

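View pics/g7.png

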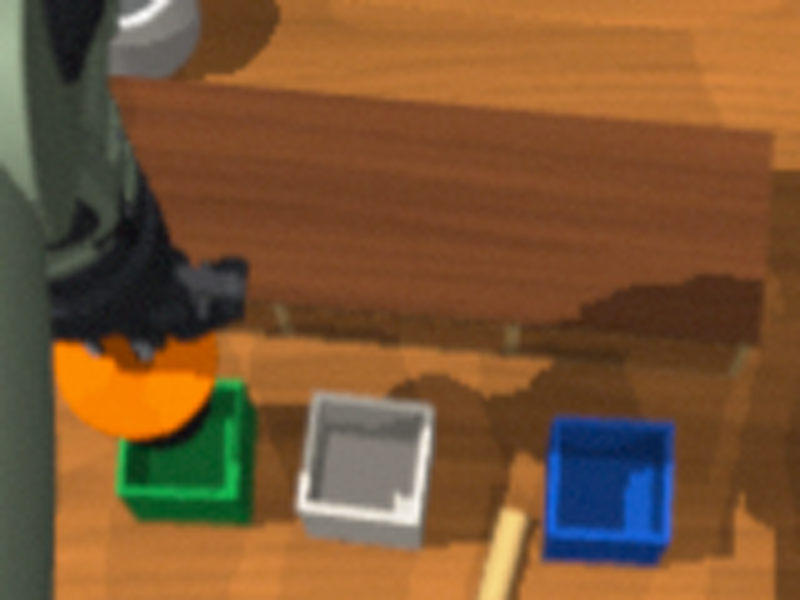

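```bash
python3 - <<'E'
from h import *
brush(.5435,-.1410,n=3)
r=Rtool(np.radians(87)).as_rotvec()
movep([.6233,-.3133,.30],r)
g=grab_frame("scene"); np.save("s2.npy",g,allow_pickle=True); crop(g,200,160,360,280,5,"g8.png")
print(get_state()["position"])
E
```

```text
False [ 0.5441 -0.1412  0.1513] [ 0.1  0.2 -1.4] 52.0
False [ 0.5439 -0.1411  0.151 ] [ 0.   0.6 -0.6] 53.9
False [ 0.5439 -0.1412  0.151 ] [ 0.1 -0.1 -0.2] 55.8
[ 0.62308029 -0.31176012  0.30018088]
```

View pics/g8.png

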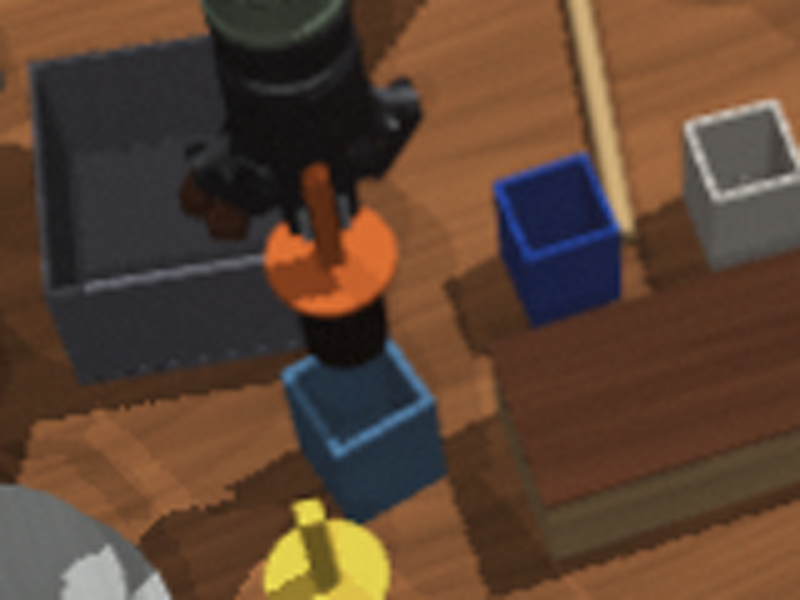

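```bash
python3 - <<'E'
from h import *
g=np.load("s2.npy",allow_pickle=True).item()
C=lambda p:(np.array(p,float)+.5)/5-.5+np.array((200,160))
print(px2w(g,C([(437,400),(285,375)]),.105).mean(0))
x,y=.6228,-.3130
move_l([x,y,.30],.1)
print(move_l([x,y,.153],.1,until_force=15),move_l([x,y,.145],.03,until_force=6))
s=get_state(); print(s["position"],s["contact_force"])
let_go(); sleep(.3); move_l([x,y,.32],.12)
movep([.40,-.12,.36],Rtool(np.radians(87)).as_rotvec())
g=grab_frame("scene"); np.save("s3.npy",g,allow_pickle=True);crop(g,200,160,360,280,5,"h1.png")
f=grab_frame("top"); np.save("t3.npy",f,allow_pickle=True);crop(f,370,120,490,210,6,"h2.png"); crop(f,100,150,260,270,5,"h3.png"); print(get_state()["clock"])
E
```

```text
[ 0.62591741 -0.31105845  0.105     ]
False True
[ 0.62339651 -0.31328377  0.14618697] [-0.73407089 -0.25419136  4.30493173]
64.3083
```

View pics/h1.png

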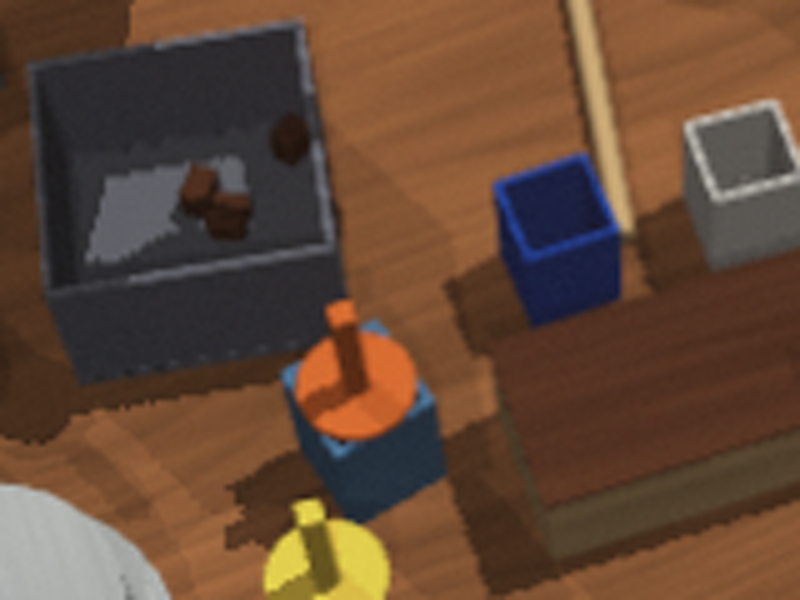

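View pics/h2.png

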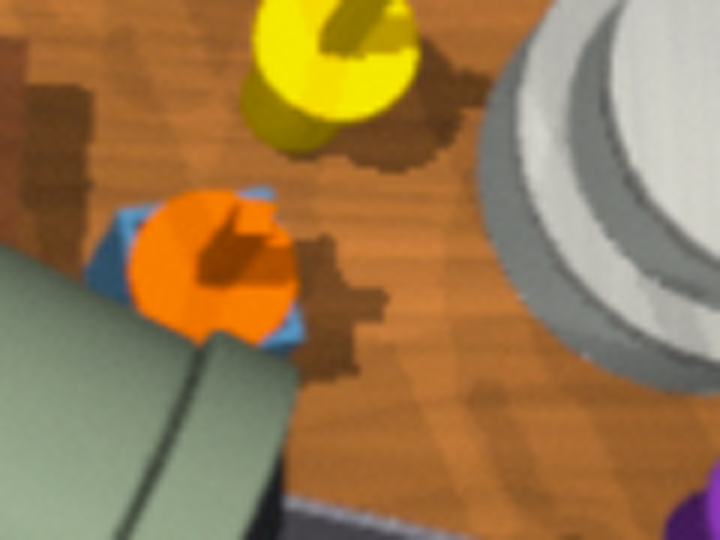

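View pics/h3.png

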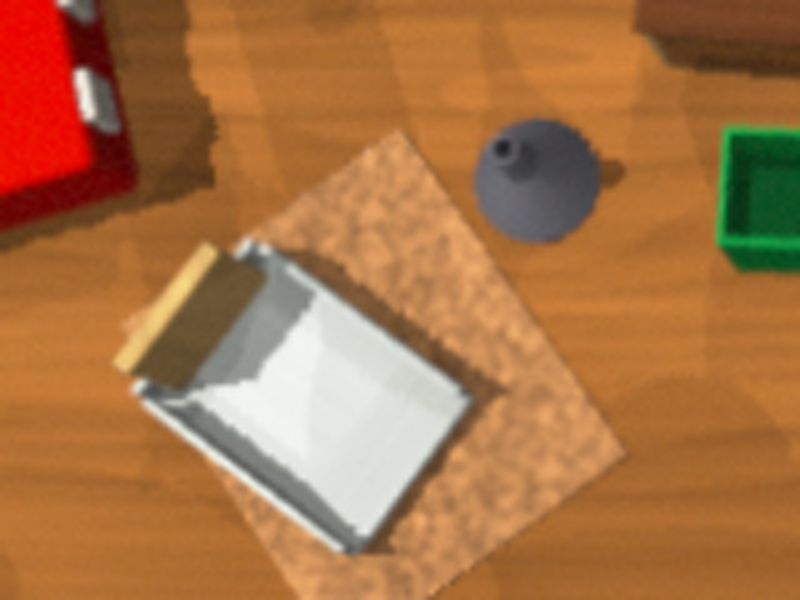

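```bash
python3 - <<'E'
from h import *
g=np.load("s3.npy",allow_pickle=True).item();f=np.load("t3.npy",allow_pickle=True).item()
for z in(.01,.03,.06,.1): print(z,px2w(g,[(257.6,187.2)],z)[0,:2],px2w(f,[(391,260)],z)[0,:2])
C=lambda p:(np.array(p,float)+.5)/5-.5+np.array((100,150))
P=px2w(f,C([(208,243),(117,366),(133,372),(222,251)]),.085); print(P.mean(0)); d=P[0]-P[1]+P[3]-P[2]; print(np.degrees(np.arctan2(d[1],d[0]))+90, np.linalg.norm(d[:2])/2)
E
```

```text
0.01 [ 0.36425897 -0.27534535] [ 0.37255123 -0.28543368]
0.03 [ 0.37792242 -0.2777269 ] [ 0.37158882 -0.28190141]
0.06 [ 0.3984176  -0.28129922] [ 0.37014522 -0.27660302]
0.1 [ 0.4257445  -0.28606231] [ 0.36822041 -0.2695385 ]
[0.49608311 0.42647829 0.085     ]
56.261618945127736 0.08166480766253043
```

```bash
python3 - <<'E'
from h import *
h=np.radians(56); r=Rtool(h).as_rotvec()
movep([.496,.4265,.30],r)
move_l([.496,.4265,.047],.14,until_force=12); print(get_state()["position"])
grab(80); print(get_state()["finger_gap"])
p=get_state()["position"]; move_l(p+[0,0,.03],.1)
h=np.radians(53.5); t=np.array([.4645,.3384])+.059*np.array([np.cos(h),np.sin(h)])
move_l([t[0],t[1],.077],.1,rot=Rtool(h).as_rotvec())
print(move_l([t[0],t[1],.0455],.05,until_force=6),get_state()["position"])
let_go(); p=get_state()["position"]; move_l([p[0],p[1],.25],.2)
grab(20)
movep([.40,.14,.25],Rtool(np.radians(85.6)).as_rotvec())
g=grab_frame("scene"); np.save("s4.npy",g,allow_pickle=True);crop(g,270,100,470,250,4,"i1.png")
f=grab_frame("top"); np.save("t4.npy",f,allow_pickle=True);crop(f,110,100,380,290,2.8,"i2.png");print(get_state()["clock"])
E
```

```text
[0.49652873 0.42687162 0.04786062]
0.13066462103250717
True [0.49928518 0.38603087 0.04721644]
74.3
```

View pics/i1.png

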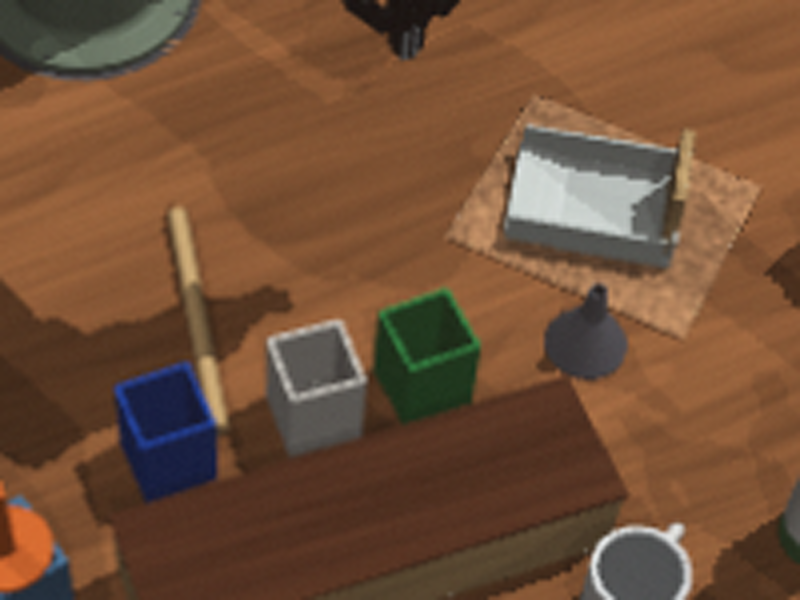

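View pics/i2.png

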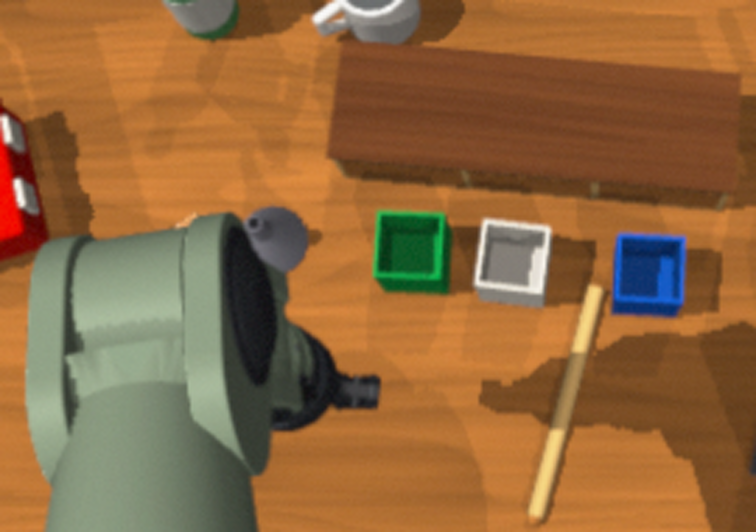

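```bash
cat >> h.py <<'E'
CB=np.array([.6971,-.0301]); CN=np.array([np.cos(np.radians(-4.4)),np.sin(np.radians(-4.4))]); CT=np.array([-CN[1],CN[0]])
def cab(x,y): return CB+x*CN+y*CT
def push(y,x0=-.215,x1=-.118,z=.035,F=10,h=85.6):
    r=Rtool(np.radians(h)).as_rotvec()
    a=cab(x0,y); movep([*a,.25],r); move_l([*a,z],.15,until_force=10)
    m=cab(-.155,y); print("pre",move_l([*m,z],.06,until_force=F))
    b=cab(x1,y); hit=move_l([*b,z],.03,until_force=F); s=get_state()
    print("push",hit,((s["position"][:2]-CB)@np.c_[CN,CT]).round(4),s["contact_force"].round(1),round(s["clock"],1))
    sleep(.3); s=get_state(); print(((s["position"][:2]-CB)@np.c_[CN,CT]).round(4),s["contact_force"].round(1))
    move_l([*cab(x0,y),z],.1); move_l([*cab(x0,y),.25],.2)
E
python3 - <<'E'
from h import *
push(.1117)
movep([.38,-.1,.30],Rtool(np.radians(85.6)).as_rotvec())
f=grab_frame("top"); np.save("t5.npy",f,allow_pickle=True);crop(f,220,100,380,220,5,"j1.png")
g=grab_frame("scene"); crop(g,270,100,430,220,5,"j2.png")
E
```

```text
pre False
push True [-0.1408  0.112 ] [-1.4  0.1 -0.7] 78.2
[-0.1419  0.1119] [-1.3  0.2 -0.8]
```

View pics/j1.png

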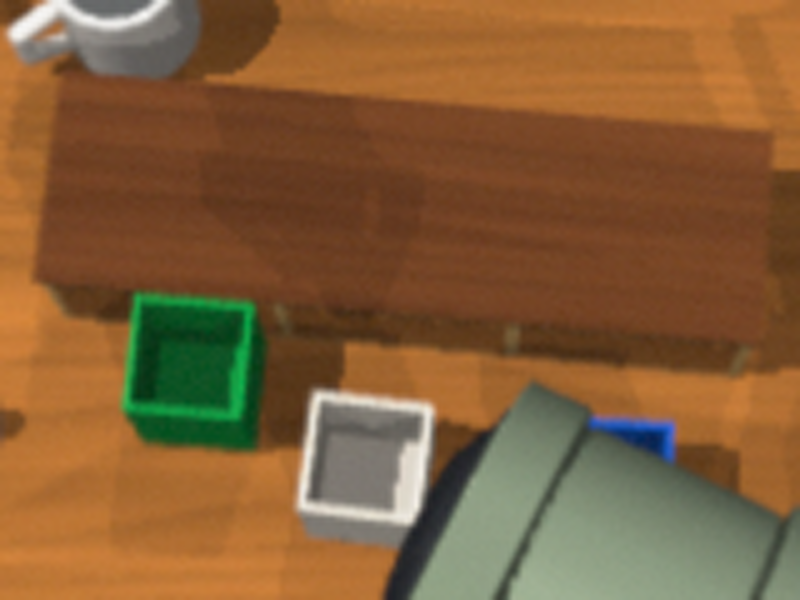

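View pics/j2.png

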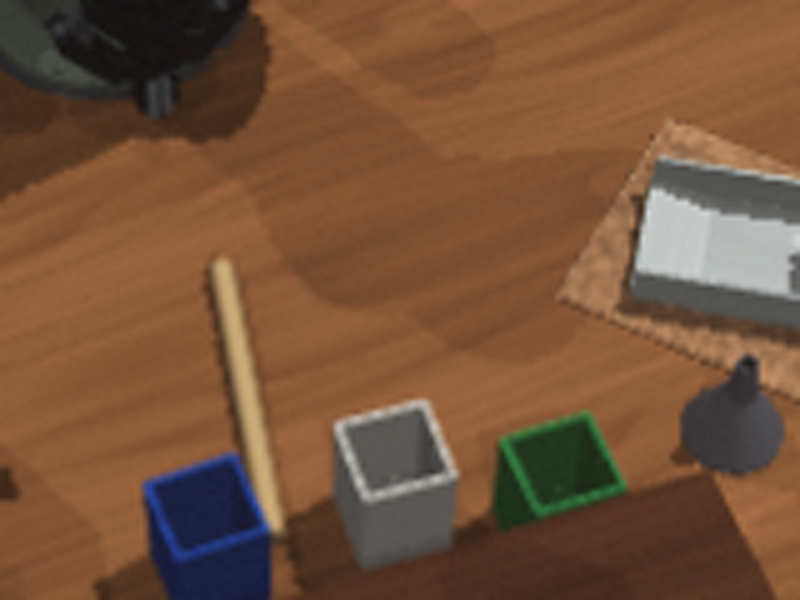

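```bash
cat >> h.py <<'E'
def press(y,z=.035,F=20,h=85.6,x0=-.165,x1=-.118):
    r=Rtool(np.radians(h)).as_rotvec()
    b=cab(x1,y); 
    hit=move_l([*b,z],.012,until_force=F); s=get_state()
    print("press",hit,((s["position"][:2]-CB)@np.c_[CN,CT]).round(4),s["contact_force"].round(1),round(s["clock"],1))
E
python3 - <<'E'
from h import *
r=Rtool(np.radians(85.6)).as_rotvec(); y=.112
a=cab(-.2,y); movep([*a,.25],r); move_l([*a,.035],.2); move_l([*cab(-.15,y),.035],.08,until_force=10)
press(y,F=5); press(y,F=25)
sleep(.2); s=get_state(); print(((s["position"][:2]-CB)@np.c_[CN,CT]).round(4),s["contact_force"].round(1))
move_l([*cab(-.2,y),.035],.1); move_l([*cab(-.2,y),.25],.2)
movep([.38,-.1,.30],r)
f=grab_frame("top"); np.save("t5.npy",f,allow_pickle=True);crop(f,225,140,285,180,12,"j3.png")
E
```

```text
press True [-0.1407  0.1121] [-1.1  0.1 -0.3] 85.8
press True [-0.1415  0.1117] [-1.2 -1.   1.3] 86.8
[-0.142   0.1117] [-1.5  0.2 -0.2]
```

View pics/j3.png

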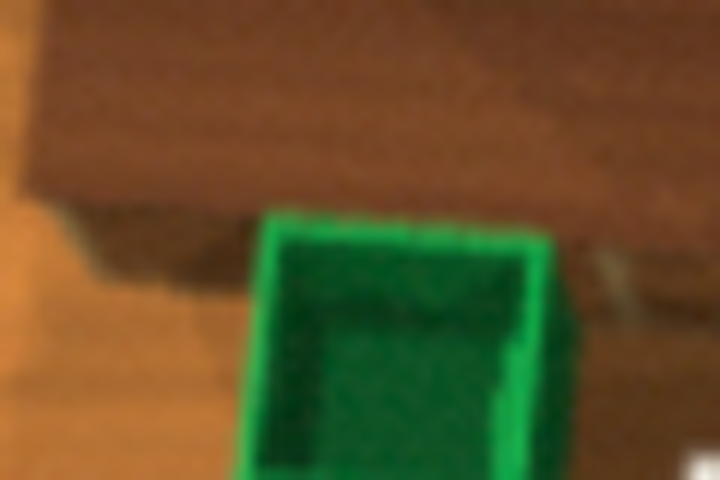

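```bash
python3 - <<'E'
from h import *
r=Rtool(np.radians(85.6)).as_rotvec()
for y in(.0100,-.1226):
    a=cab(-.215,y); movep([*a,.25],r); move_l([*a,.035],.18,until_force=10)
    move_l([*cab(-.155,y),.035],.06,until_force=10)
    press(y,F=10); press(y,F=20)
    move_l([*cab(-.21,y),.035],.1); move_l([*cab(-.21,y),.25],.2)
movep([.28,-.25,.35],r)
f=grab_frame("top"); np.save("t6.npy",f,allow_pickle=True);crop(f,220,100,380,220,5,"k1.png")
g=grab_frame("scene"); crop(g,150,90,470,290,2.5,"k2.png")
E
```

```text
press True [-0.1417  0.0104] [-1.4  0.6  0.4] 94.7
press True [-0.1424  0.0104] [-1.  -0.7  0.7] 95.6
press True [-0.1427 -0.1221] [-1.8 -0.5  0.1] 102.2
press True [-0.1434 -0.1216] [-1.9 -0.7  1.2] 103.2
```

View pics/k1.png

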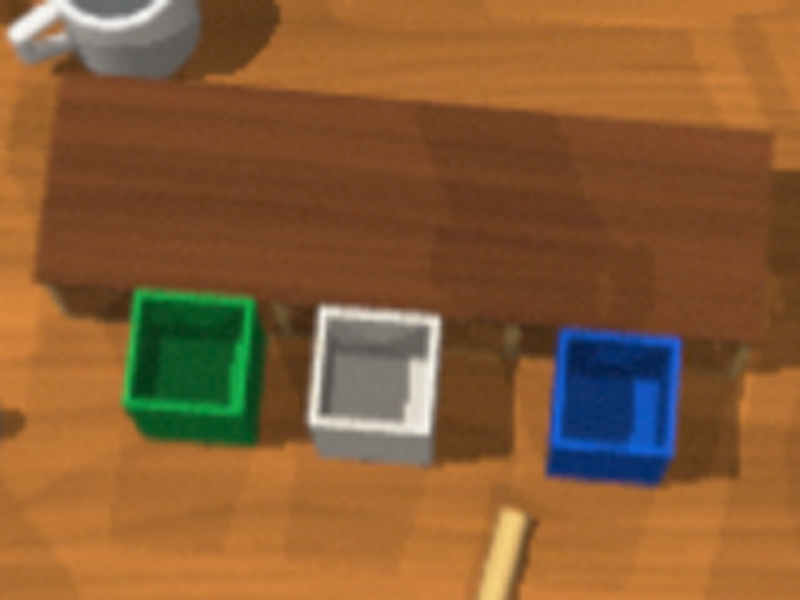

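View pics/k2.png

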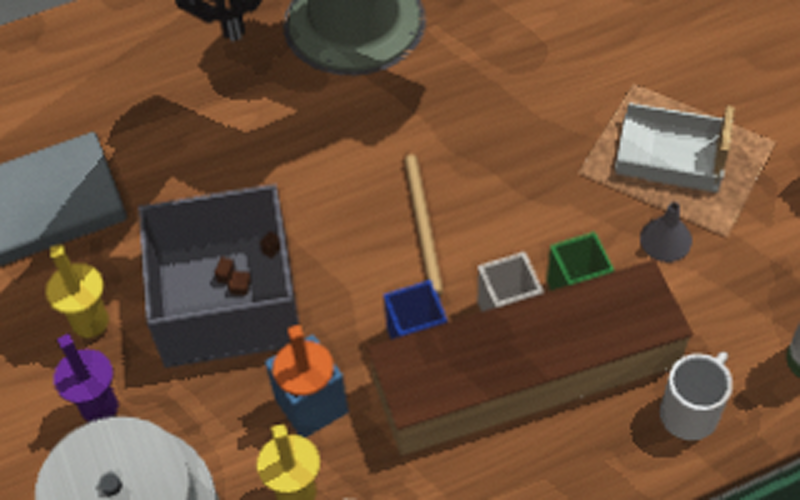

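```bash
python3 - <<'E'
from h import *
f=np.load("t6.npy",allow_pickle=True).item();crop(f,278,150,318,180,18,"l1.png");crop(f,325,155,365,185,18,"l2.png")
E
```

```text
(no output)
```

View pics/l1.png

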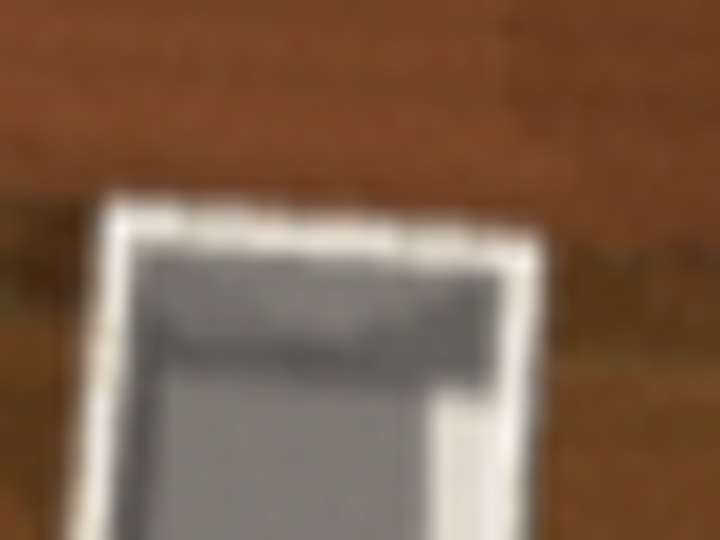

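View pics/l2.png

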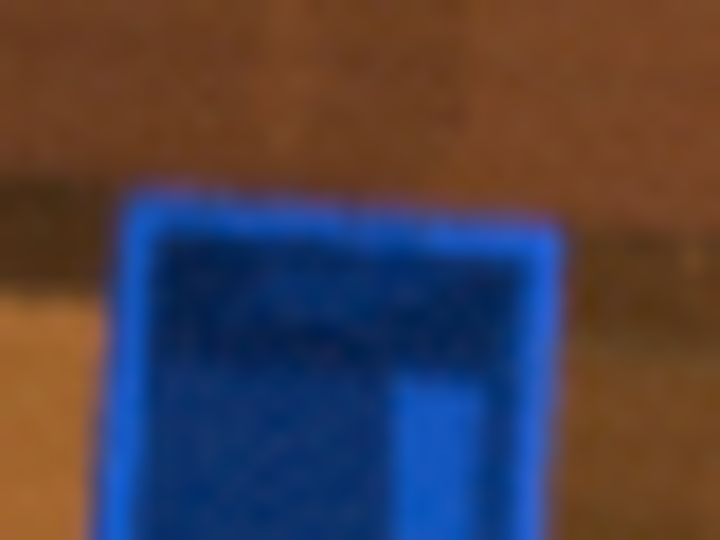

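```bash
python3 - <<'E'
from h import *
f=grab_frame("top"); crop(f,120,120,520,300,2,"m1.png"); np.save("t7.npy",f,allow_pickle=True); crop(f,120,160,280,280,5,"m2.png")
E
```

```text
(no output)
```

View pics/m1.png

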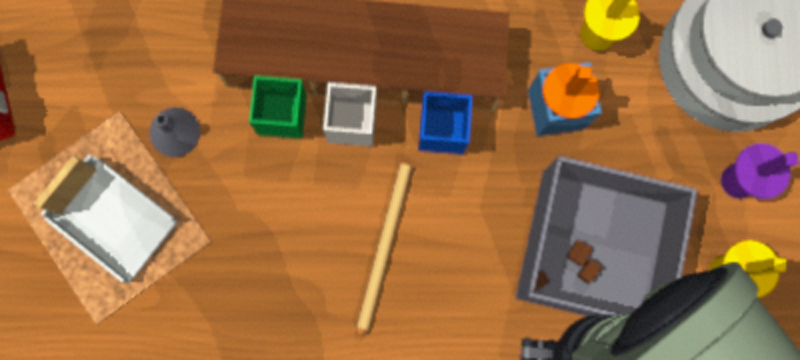

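View pics/m2.png

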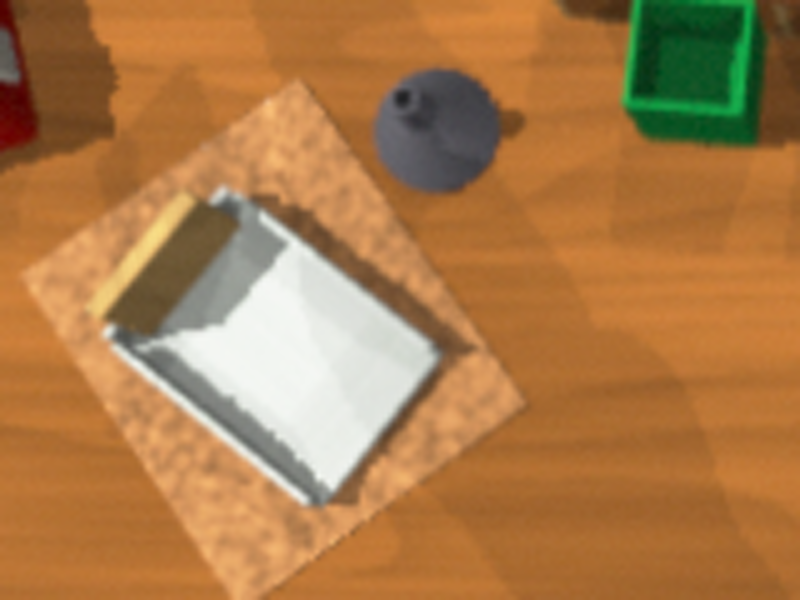

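The tray is empty and centred on the mat, the three rusks are in the caddy, the brush hangs in its pot and the canisters are flush. The funnel and spurtle have not moved.

```bash
python3 - <<'E'
from h import *
print(sign_off(), get_state()["clock"])
E
```

```text
the job is handed in; nothing more can be done
the job is handed in; nothing more can be done
```

The whole job was carried out and handed in; no verdict was given. The clock last read 103 s, during the last push, against the 210 s limit.

- **Rusks:** Three were present, and all three were tipped into the caddy. My last pictures show them inside, the one by the wall lying on the floor by triangulation.
- **Tray:** It was knocked about 4 cm aside while I was brushing, so I picked it up again and set it back on the mat's centre. It shows empty and level there.
- **Brush:** White, green and blue were brushed in that order, with three strokes to the floor in each. The lowest tip height was about 12 mm above the worktop, worked out from the grip height. The brush hangs upright in its pot again.
- **Canisters:** All three were pushed against the cabinet and pressed at 20–25 N. They stopped at the same place on a second press. White and blue are within about half a degree of the cabinet front, green looks in line too, and no gap shows.
- **Funnel and spurtle:** Both look unmoved in the last pictures.

One measurement disagreed slightly: the push stops suggest the cabinet is turned about 0.5° more than my camera estimate. They also came 4–6 mm short of where I expected, probably because the fingers are thicker than I assumed. The canisters are hard against the front either way.

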